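# Fit a glass display into its instrument front

## Task

Lift the glass-fronted display straight out of the black rack and lay it, glass side up, on the orange-lipped sloping rest; let go there and take it again by its two long edges. Lay it flat, glass up and either way round, between the orange corners of the grey housing and press it gently down until it is flush with the corners. The glass cracks easily: hold it with the lightest grip, never drop or push it hard, and leave the two green boards and the other things on the bench where they are.

Things in the scene. Friction and masses are not known exactly. Their poses are not given: they have to be found in the camera images.
- display: Display module, a flat slab 8 mm thick (its x), 60 mm wide (its y), 100 mm long (its z), 70 to 120 g: white frame, blue-black glass on its +x face, green circuit board on its -x face. Starts upright in one of the rack's three slots, standing on a short edge. Origin: centre of that edge; z runs up along its length
- display_center (a point): Centre of the display slab, 50 mm along its z from its origin. The display cracks when the fingers' total contact force on it (both pads added) passes 100 N, or when it is pushed or dropped against anything with more than 45 N
- rack: Fixed black rack, 170 x 86 mm, three slots at x = -55, 0 and 55 mm. Origin: centre of its underside. Display and boards stand in the slots on a floor 8 mm above the table, between ribs whose tops are 36 mm above the table, glass to the rack's +x. The display's top edge starts 108 mm above the table
- board_a: Loose green circuit board, 8 x 70 x 85 mm, standing in another slot of the rack, with white blocks 8 mm proud of its +x face near the top; origin at the centre of its lower edge; leave it
- board_b: Same as board_a, in the remaining slot; leave it
- rest: Fixed sloping rest for laying a panel at 45 degrees: dark base 110 x 70 x 8 mm, aluminium face 36 mm wide and 58 mm long, orange lip at its foot. Origin: centre of the base's underside. The face, centred on y = 0, rises towards the rest's -x and looks towards +x and up; the display's long edges stick out at both sides of it
- rest_foot (a point): Foot of the rest's face where it meets the lip, at (25, 0, 25) mm in the rest's frame, same axes. A display on the rest has the lower edge of its -x (green) face on this point, its z along (-0.707, 0, 0.707) and its x (glass) along (0.707, 0, 0.707) of the rest's frame. The lip stands 20 mm out from the face
- housing: Fixed grey instrument front, 150 x 96 mm, 24 mm high, with four orange L-shaped corners rising to 40 mm round an area 106 mm along its x by 66 mm along its y. The long sides are open between the corners for 78 mm, the short sides for 42 mm. Origin: centre of its underside
- seat (a point): Centre of the area between the corners, 40 mm above the table at the height of the corner tops; axes as the housing's. The display's long side goes along its x, either way round; when flush, the glass face is at this height
- bed (a joint): Black rubber bed, 80 x 40 mm, between the corners: how far it is pressed down, 0 to 0.005 m. At 0 its top is 37 mm above the table and a display on it stands 5 mm proud of the corners; at 0.005 the display is flush. It moves down under about 5 N and stays where it is left
- phone: Black phone lying flat, 150 x 74 x 9 mm; leave it
- spool: Steel-coloured solder spool, 52 mm across, 38 mm high; leave it
- parts_tray: Cardboard tray 120 x 90 x 25 mm with a white relay in it; leave it
- tape: Blue roll of tape, 70 mm across, 18 mm high, lying flat; leave it
- knife: Red knife with its blade half in, 160 mm long, 12 mm high; leave it
Not all that is in view belongs to the job. There is more than one size of the display; the one meant has the size given above.

How it is judged:
By the outcome, as a careful person would: the job done as asked, in the order asked, and still so for the second after the job is handed in, with the robot touching nothing.
It also fails if it takes over 67 s, if anything falls off the work surface, if the arm or the gripper's body presses on something with over 40 N, if the wrist force passes 120 N, or if a joint passes its speed limit or range.

## Robot

A 6-joint arm with a two-finger parallel gripper is mounted at the origin on the work surface. World frame = base frame: x ahead of the robot, y to its left, z up, the work surface at z = 0. Lengths are in m, angles in rad, forces in N, time in s.
With the tool pointing down it reaches from about 0.275 to 0.75 m from the base axis. Payload 10.2 kg.
Tool frame: the origin (TCP) lies midway between the tips of the shut fingers; the grasp point (between the pads) lies 19 mm behind it; z points along the fingers, y is the line along which they close (so a half turn about z gives the same grasp; the last joint's range is limited). The gripper opens to 85 mm and grips with 20 to 120 N. Pads are 22 mm wide; open, the fingers measure 114 mm over their backs; the gripper's body (76 mm by 85 mm) begins 54 mm behind the grasp point. The pads swing forward as they close: fully open they stand 13 mm farther back than shut.
Start: joints at [0.893, 0.313, 1.498, -0, 1.331, -0.223], TCP at [0.231, 0.472, 0.231] pointing down, gripper open.
Joint ranges: [-2.94, 2.94], [-0.97, 2.17], [0.19, 2.56], [-1.23, 4.37], [0.02, 3.11], [-2.88, 2.88]. Speed limits (rad/s): [2.39, 2.39, 3.01, 3.14, 3.14, 3.14].

## Interface

Orientations are given as a unit quaternion [w, x, y, z].
In Python, from station import monitor, cams, order, search_frame, mark_of gives the robot as it stands. The module is installed in compiled form; this text tells all that it offers.
- The arm moves only by the shell command python3 -m inch 'ROWS' [OPENING]. ROWS is a JSON object of lists of equal length, an entry for each row: "travel": the shift along the world's x, y, z normalised to -1 to 1, where 1 is 25 mm, a list of three; "delta_rot": the turn, a rotation vector about the world's x, y, z normalised to -1 to 1, where 1 is 0.15 rad, a list of three. In form: {"travel": [[tx, ty, tz], ...], "delta_rot": [[ax, ay, az], ...]}. A call has 1 to 12 rows; each row shifts and turns the commanded pose from where the row before left it; what a row does not reach is not made up. A row lasts 1/8 s, in which the tool goes at most 62.5 mm and 10.7 degrees, less where a joint would pass 70% of its speed; a pose out of reach is approached as far as the arm can. A call with a number of a shift or a turn outside -1 to 1 is refused whole. A call with a gripper value outside its range is refused whole. OPENING is the closure, from -1 (fully open) to 1 (shut), set as the call begins (- or left out, the last holds). The fingers move at their own pace and stop on an object; the grip force is fixed at half the most. Time passes only in rows, so rows that do not move let the fingers close. It gives the time, the measured TCP pose, the force, the opening and the grip force at its end, in the units of the state.
- monitor.get_state(): the state, without advancing time (a new reading comes with each control period).
- cams.read_camera(name): name is "scene" or "side" or "wrist"; returns a dict with "color" (384x512x3 uint8, red, green, blue), "fovy" (degrees; the focal length in pixels is half the picture's height over the tangent of half this angle, whatever the lens; pixels are square), "cx", "cy" (the principal point, pixels), "eye" and "rotation" of the camera in the world. Camera axes: x right, y down, z forward; pixel columns grow to the right and rows downward; lengths in m; the calibration is good to about 2 mm. A picture is of the moment at which its call begins. There is no depth.
- order.close_job(): hands the job in; it is judged then, once.
Trained networks look in the newest picture that a camera, given by its name, has taken for a name from the list of things; names that differ only in an ending like _2 or _b are one class to them, and where a whole thing is asked for, a point or a joint stands for the part that bears it (a point fixed in the world has none). Each returns a list of dicts, best first, with "confidence" (0 to 1); they miss things now and then, are a little off and sometimes report something else, mostly with a low value. They report only what shows in the picture. A call takes as long as a camera call. They do not tell look-alikes from the thing itself.
- search_frame(camera, thing): "xyz" ([x, y, z] in m, in world coordinates, good to about 4 mm: the middle of the surface that is visible of it).
- mark_of(camera, thing): "xyz" ([x, y, z] in m, in world coordinates, good to about 4 mm: a listed point, or the origin of a listed thing).
The state is a dict: "t": time; "q": joint angles; "qvel": joint speeds; "tau": joint torques, N m; "tcp_pos": TCP position; "eef_rot": TCP orientation; "wrist_force": force on the tool from outside, world axes, zero at the start; "ft_torque": the same for the moment, N m; "gripper_width": opening from 0.0 (shut) to 1.0 (fully open); "grasp_force": force on a finger pad.
Only numpy, scipy, OpenCV 4.12 (cv2) and the standard library are available. Lean on these libraries where they do the work, as an engineer would, in place of code of your own. Each camera call takes 0.05 s, during which the arm holds its last target. There are 200 camera calls.

## Working session

There is one attempt and no reset: what is moved stays moved. The work goes in short steps, Python scripts to look and compute and a shell command to move; the robot and the scene stay as the last step left them, time stands still between calls to the robot, and variables do not carry over. Pictures are saved under pics/ and viewed, at most 10 in all, crops included, and the job is handed in when it is done.

```bash
mkdir -p pics
cat > h.py <<'E'
import numpy as np, cv2
from station import monitor, cams, order, search_frame, mark_of
def cam(n):
    c=cams.read_camera(n); return c
def proj(c,P):
    P=np.atleast_2d(P); f=192/np.tan(np.radians(c["fovy"])/2)
    p=(P-np.array(c["eye"]))@np.array(c["rotation"]); return np.c_[f*p[:,0]/p[:,2]+c["cx"],f*p[:,1]/p[:,2]+c["cy"]]
def ray(c,uv,z):
    f=192/np.tan(np.radians(c["fovy"])/2)
    d=np.array(c["rotation"])@np.array([(uv[0]-c["cx"])/f,(uv[1]-c["cy"])/f,1]); e=np.array(c["eye"])
    return e+d*(z-e[2])/d[2]
def save(c,n,box=None,k=1):
    im=c["color"]
    if box: im=im[box[1]:box[3],box[0]:box[2]]
    cv2.imwrite("pics/"+n,cv2.resize(im[...,::-1],None,fx=k,fy=k,interpolation=cv2.INTER_CUBIC))
E
python3 - <<'E'
from h import *
ims=[]
for n in ["scene","side"]:
    c=cam(n); save(c,n+"0.png",k=1.5)
    print(n,c["fovy"],np.round(c["eye"],3),np.round(c["rotation"],3).tolist())
    for t in ["display","rack","rest","housing","board_a"]:
        print(t,[(np.round(d["xyz"],3).tolist(),round(d["confidence"],2)) for d in mark_of(n,t)])
    for t in ["display_center","rest_foot","seat"]:
        print(t,[(np.round(d["xyz"],3).tolist(),round(d["confidence"],2)) for d in mark_of(n,t)])
print(monitor.get_state())
E
```

```text
scene 43.33935118112821 [ 1.187 -0.78   1.057] [-0.377, 0.875, 0.276, -0.128]
display [([0.456, 0.468, 0.004], 0.76), ([0.345, 0.263, 0.003], 0.64), ([0.505, 0.281, 0.011], 0.6), ([0.496, 0.228, 0.006], 0.45)]
rack [([0.512, 0.28, 0.001], 0.95)]
rest [([0.548, 0.012, -0.004], 0.75), ([0.506, 0.277, 0.005], 0.28)]
housing [([0.461, -0.255, 0.001], 0.91)]
board_a [([0.496, 0.225, 0.009], 0.79), ([0.52, 0.331, 0.01], 0.76)]
display_center [([0.46, 0.467, 0.068], 0.81), ([0.347, 0.268, 0.043], 0.68), ([0.503, 0.278, 0.057], 0.64)]
rest_foot [([0.555, 0.035, 0.027], 0.57)]
seat [([0.464, -0.255, 0.04], 0.58), ([0.763, 0.25, -0.0], 0.39)]
side 48.77494400207138 [ 0.479 -0.681  0.749] [-0.4, 0.915, -0.039, 0.023]
display [([0.458, 0.467, 0.002], 0.83), ([0.508, 0.278, 0.007], 0.74), ([0.346, 0.27, -0.001], 0.48)]
rack [([0.512, 0.278, -0.001], 0.69)]
rest [([0.549, 0.013, 0.001], 0.71), ([0.496, 0.226, 0.008], 0.35), ([0.549, 0.041, 0.025], 0.19)]
housing [([0.46, -0.247, -0.001], 0.87)]
board_a [([0.51, 0.276, -0.002], 0.59), ([0.493, 0.224, 0.009], 0.55), ([0.52, 0.332, 0.006], 0.46), ([0
[... 251 characters left out ...]
 0.9, 'q': array([ 8.92621477e-01,  3.12896179e-01,  1.49769845e+00,  1.47676840e-05,
        1.33096204e+00, -2.23404860e-01]), 'qvel': array([ 2.72819334e-05,  7.11736039e-05,  3.63731632e-04, -1.09188859e-03,
       -2.37984535e-03, -1.25290186e-03]), 'tau': array([ 1.72046988e-03, -4.12164474e+01, -2.59900171e+01, -1.47766432e-04,
        4.52125150e-04,  4.09670633e-06]), 'tcp_pos': array([0.23062976, 0.47164852, 0.23129671]), 'eef_rot': array([1.38098803e-06, 2.25432313e-01, 9.74258832e-01, 1.93160704e-05]), 'wrist_force': array([ 0.27498638, -0.63516424,  1.3957871 ]), 'ft_torque': array([-0.006634  , -0.01210119, -0.0056102 ]), 'grasp_force': 0.0, 'gripper_width': 1.0014048822113324}
```

View pics/scene0.png

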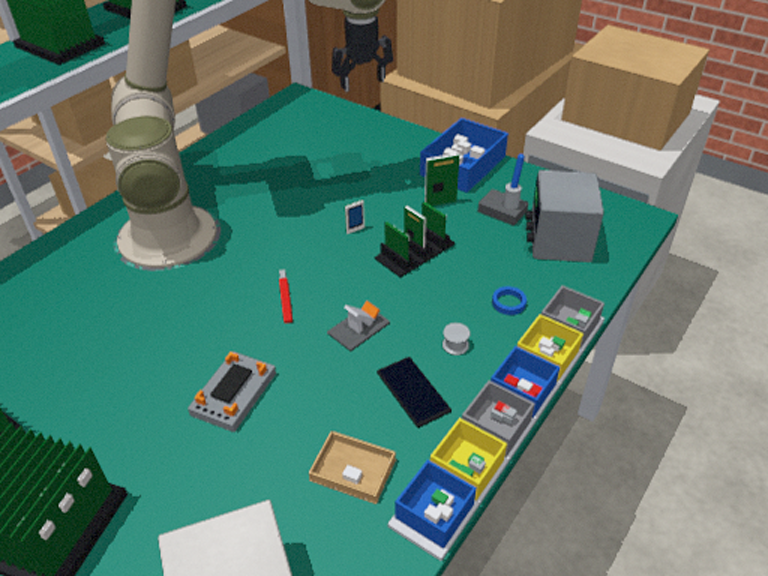

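View pics/side0.png

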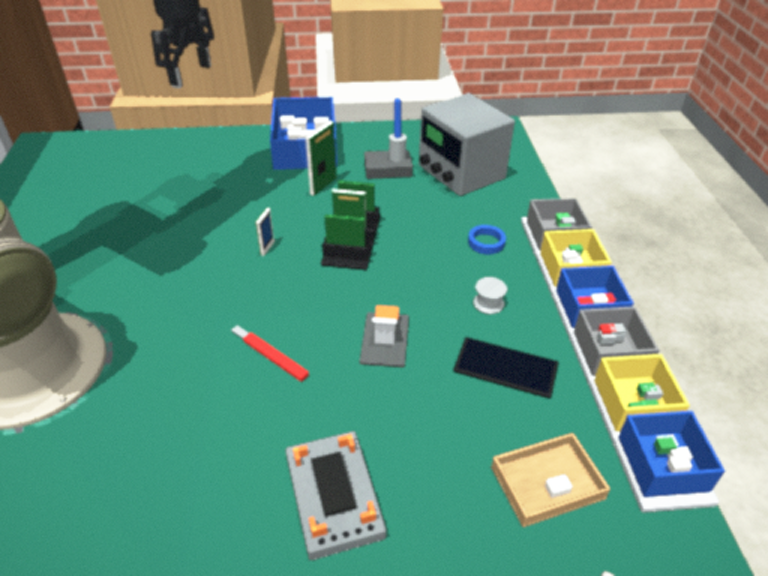

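The standing display in the rack's middle slot (scene ≈(415,222), side ≈(349,200)) is the likely target. There is also a small look-alike at scene (355,217) and a large one at (440,180), neither of them in the rack. The rest is at scene (359,322) and the housing at (232,390). I'll enlarge these to confirm and measure.

Run:
```python
from h import *
s=cam("scene");d=cam("side")
def crop(c,u,v,w,h,k): return cv2.resize(np.ascontiguousarray(c["color"][v:v+h,u:u+w,::-1]),None,fx=k,fy=k,interpolation=cv2.INTER_CUBIC)
a=np.vstack([np.hstack([crop(s,230,118,80,75,5),crop(d,200,110,80,75,5)])[:300],])
# 2x2, 5x, each 80x60
t=np.vstack([np.hstack([crop(s,240,128,80,60,5),crop(d,200,120,80,60,5)]),np.hstack([crop(s,120,230,80,60,5),crop(s,210,190,80,60,5)])])
cv2.imwrite("pics/c1.png",t)
t=np.hstack([crop(d,185,285,75,90,5.333),crop(d,220,190,75,90,5.333)]); cv2.imwrite("pics/c2.png",t[:480,:800])
```

```text
(no output)
```

View pics/c1.png

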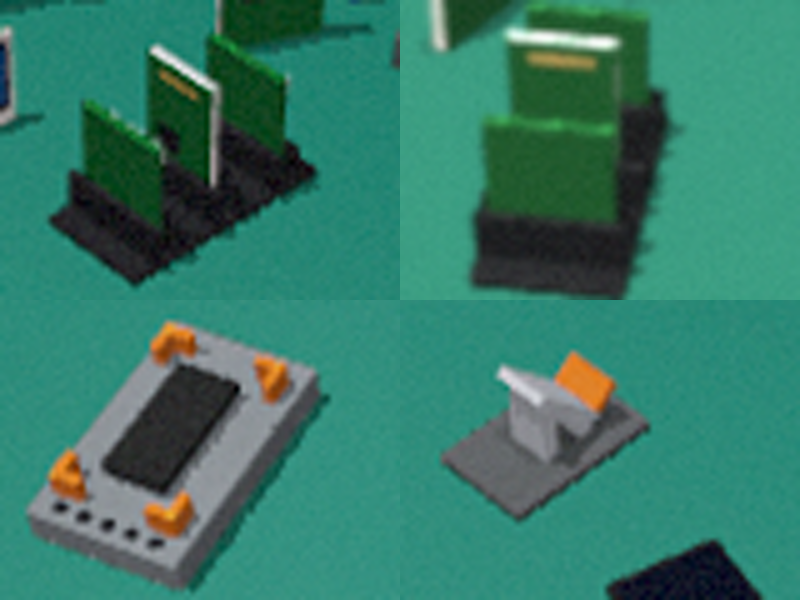

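View pics/c2.png

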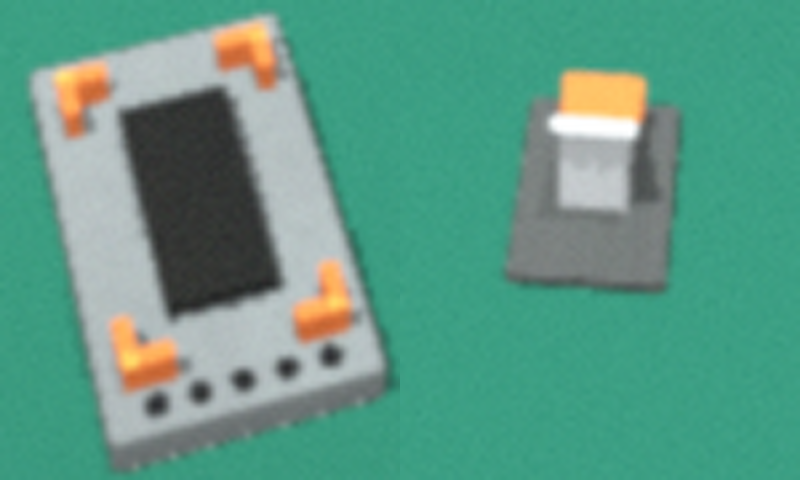

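The crops show the 8 × 60 mm white-framed slab in the middle slot, crop pixels (150–218, 48–185), with its green back to the camera and its glass away from it. The two neighbours are all-green boards, so this is the display. Next I fit the poses to the corner pixels.

```bash
cat > fit.py <<'E'
from h import *
from scipy.optimize import least_squares
S=cam("scene");D=cam("side")
def fit(name,obs,x0):
    def pts(p,M):
        M=np.array(M,float)/1000;c,s=np.cos(p[2]),np.sin(p[2])
        return np.c_[p[0]+c*M[:,0]-s*M[:,1],p[1]+s*M[:,0]+c*M[:,1],M[:,2]]
    def r(p): return np.concatenate([(proj(c,pts(p,M))-uv).ravel() for c,M,uv in obs])
    a=least_squares(r,x0,loss="soft_l1",x_scale=[.01,.01,.1])
    print(name,np.round(a.x[:2],4),"yaw",round(np.degrees(a.x[2]),2)); print(np.round(r(a.x).reshape(-1,2),1).tolist())
def P(off,k,l): return np.array(off)+(np.array(l,float)+.0)/k
bed=[[-40,20,37],[-40,-20,37],[40,-20,37],[40,20,37]] # order filled below
# housing: image-far end = +y world; knobs end nearer -y. axis x taken along +y
top=[[75,48,24],[75,-48,24],[-75,48,24]]
fit("housing",[
 (D,[[75,48,24],[75,-48,24],[-75,48,24],[40,20,37],[40,-20,37],[-40,-20,37],[-40,20,37]],P((185,285),5.333,[(30,72),(272,15),(110,443),(120,110),(228,88),(282,285),(170,317)])),
 (S,[[75,48,24],[75,-48,24],[-75,48,24],[40,20,37],[40,-20,37],[-40,-20,37],[-40,20,37]],P((120,230),5,[(170,22),(320,75),(28,218),(183,65),(242,83),(165,190),(103,163)]))],[.46,-.25,1.6])
fit("rest",[
 (D,[[55,35,8],[55,-35,8],[-55,-35,8],[-55,35,8]],P((220,190),5.333,[(135,98),(280,107),(265,283),(108,275)])),
 (S,[[-55,35,8],[-55,-35,8],[55,-35,8]],P((210,190),5,[(43,157),(119,212),(250,125)]))],[.549,.012,1.4])
fit("display in rack",[
 (D,[[-4,30,108],[-4,-30,108]],P((200,120),5,[(108,42),(220,46)])),
 (S,[[-4,30,108],[-4,-30,108]],P((240,128),5,[(150,51),(216,93)]))],[.51,.278,1.34])
fit("rack",[
 (D,[[-85,43,0],[-85,-43,0]],P((200,120),5,[(72,290),(222,298)])),
 (S,[[-85,43,0],[-85,-43,0],[85,-43,0]],P((240,128),5,[(50,220),(138,283),(315,172)]))],[.51,.278,1.34])
E
python3 fit.py
```

```text
Traceback (most recent call last):
  File "fit.py", line 15, in <module>
    fit("housing",[
    ~~~^^^^^^^^^^^^
  File "fit.py", line 9, in fit
    a=least_squares(r,x0,loss="soft_l1",x_scale=[.01,.01,.1])
  File "fit.py", line 8, in r
    def r(p): return np.concatenate([(proj(c,pts(p,M))-uv).ravel() for c,M,uv in obs])
                                      ~~~~^^^^^^^^^^^^
  File "h.py", line 7, in proj
    p=(P-np.array(c["eye"]))@np.array(c["rotation"]); return np.c_[f*p[:,0]/p[:,2]+c["cx"],f*p[:,1]/p[:,2]+c["cy"]]
      ~~~~~~~~~~~~~~~~~~~~~~^~~~~~~~~~~~~~~~~~~~~~~~
ValueError: matmul: Input operand 1 has a mismatch in its core dimension 0, with gufunc signature (n?,k),(k,m?)->(n?,m?) (size 4 is different from 3)
```

```bash
sed -i 's/np.array(c\["rotation"\])/Rm(c)/; s/c=cams.read_camera(n); return c/return cams.read_camera(n)/' h.py; sed -i '2a from scipy.spatial.transform import Rotation as R\ndef Rm(c): return R.from_quat(c["rotation"],scalar_first=True).as_matrix()' h.py; python3 fit.py
```

```text
housing [ 0.4608 -0.2572] yaw 101.42
[[0.3, -0.3], [1.7, -0.8], [0.5, 1.2], [0.4, 0.3], [0.4, -0.6], [0.8, -0.9], [0.2, -1.1], [-0.1, -0.6], [-1.1, -1.2], [-2.1, -1.3], [-1.7, -0.8], [-1.2, -0.1], [-1.6, -0.3], [-1.8, 0.4]]
rest [0.5506 0.0101] yaw 80.26
[[-0.2, -0.6], [0.7, -0.5], [1.1, 0.2], [0.1, -0.4], [-1.5, -0.5], [-0.7, 0.7], [-0.4, -1.2]]
display in rack [0.5094 0.2778] yaw 79.86
[[0.6, -0.7], [0.5, -0.2], [-0.9, 0.0], [-0.7, -0.5]]
rack [0.5107 0.2791] yaw 77.51
[[-0.2, -1.3], [1.0, -0.0], [-0.6, 0.2], [-0.6, 0.2], [0.1, -0.3]]
```

```bash
python3 -m inch '{"travel":[[0.93,-0.645,0],[0.93,-0.645,0],[0.93,-0.645,0],[0.93,-0.645,0],[0.93,-0.645,0],[0.93,-0.645,0],[0.93,-0.645,0],[0.93,-0.645,0],[0.93,-0.645,0],[0.93,-0.645,0],[0.93,-0.645,0],[0.93,-0.645,0]],"delta_rot":[[0,0,-0.742],[0,0,-0.742],[0,0,-0.742],[0,0,-0.742],[0,0,-0.742],[0,0,-0.742],[0,0,-0.742],[0,0,-0.742],[0,0,-0.742],[0,0,-0.742],[0,0,-0.742],[0,0,-0.742]]}'
cat >> h.py <<'E'
def st():
    s=monitor.get_state(); M=R.from_quat(s["eef_rot"],scalar_first=True).as_matrix()
    print("t",round(s["t"],2),"tcp",np.round(s["tcp_pos"],4),"yaw_y",round(np.degrees(np.arctan2(M[1,1],M[0,1])),2),"z",np.round(M[:,2],3),"F",np.round(s["wrist_force"],1),"w",round(s["gripper_width"],3),"g",round(s["grasp_force"],1)); return s,M
E
python3 - <<'E'
from h import *
c=cam("wrist"); save(c,"w1.png",k=1.5); st()
print(c["fovy"],np.round(c["eye"],3),np.round(c["rotation"],3))
for t in ["display","display_center","rack"]: print(t,[(np.round(d["xyz"],3).tolist(),round(d["confidence"],2)) for d in mark_of("wrist",t)])
E
```

```text
t: 2.7
tcp_pos: [0.5104, 0.2775, 0.2313]
eef_rot: [-0.0, 0.781, 0.624, -0.0]
wrist_force: [1.0, -0.0, -1.2]
gripper_width: 1.003
grasp_force: 0.0
t 2.75 tcp [0.5126 0.2755 0.2309] yaw_y -13.18 z [ 0.001 -0.001 -1.   ] F [ 1.8 -1.7 -0.7] w 1.003 g 0.0
63.68606307152042 [0.525 0.345 0.374] [ 0.136  0.984 -0.11  -0.016]
display [([0.46, 0.465, -0.001], 0.91), ([0.507, 0.278, 0.01], 0.88), ([0.347, 0.263, -0.0], 0.88)]
display_center [([0.349, 0.263, 0.039], 0.84), ([0.508, 0.276, 0.061], 0.69)]
rack [([0.509, 0.279, -0.004], 0.63)]
```

View pics/w1.png

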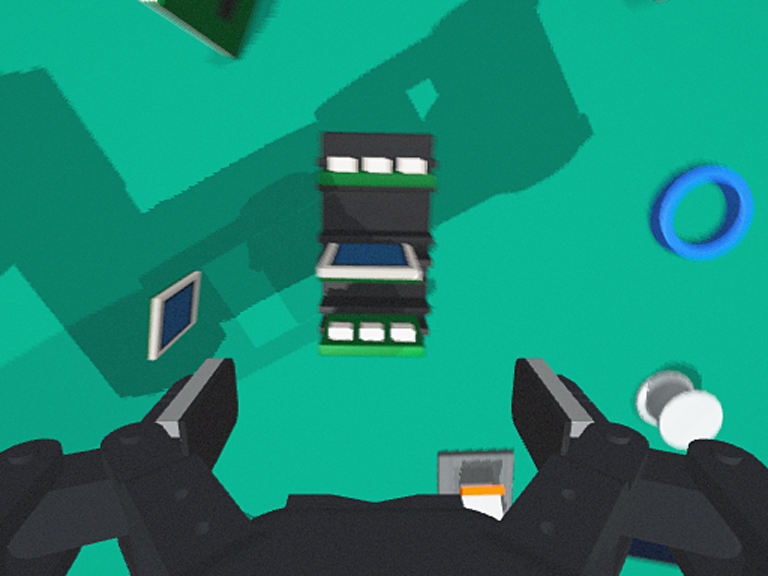

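The wrist view shows the display's top edge from (318,277) to (422,279) in the 1.5× picture, with the blue glass towards +y. The boards are at rows 180 and 350.

Run:
```python
from h import *
c=cam("wrist")
a=ray(c,(318/1.5,277/1.5),.108);b=ray(c,(422/1.5,279/1.5),.108);print(a,b,np.linalg.norm(a-b),(a+b)/2,np.degrees(np.arctan2(*(b-a)[1::-1])))
for l,r,z in [((318,186),(437,186),.093),((319,355),(425,355),.093)]:
    p=ray(c,np.array(l)/1.5,z);q=ray(c,np.array(r)/1.5,z);print(p,q,np.linalg.norm(p-q),np.degrees(np.arctan2(*(q-p)[1::-1])))
st()
```

```text
[0.47581005 0.28404139 0.108     ] [0.53568576 0.26950392 0.108     ] 0.06161525077989048 [0.50574791 0.27677266 0.108     ] -13.64700350564808
[0.48699108 0.33464809 0.093     ] [0.55584931 0.31935685 0.093     ] 0.07053565214862963 -12.520406442590607
[0.46054336 0.22907144 0.093     ] [0.52848743 0.21401657 0.093     ] 0.06959198764334168 -12.4935916820649
t 2.95 tcp [0.5091 0.2785 0.2313] yaw_y -12.48 z [-0.  0. -1.] F [-0.5  0.3  0.4] w 1.003 g 0.0
```

```bash
python3 -m inch '{"travel":[[0,0,-0.8],[0,0,-0.9],[0,0,-0.9],[0,0,-0.9],[0,0,-0.9],[0,0,-0.8],[0,0,-0.7],[0,0,-0.5],[0,0,0],[0,0,0]],"delta_rot":[[0,0,0],[0,0,0],[0,0,0],[0,0,0],[0,0,0],[0,0,0],[0,0,0],[0,0,0],[0,0,0],[0,0,0]]}'; python3 -m inch '{"travel":[[0,0,0],[0,0,0],[0,0,0]],"delta_rot":[[0,0,0],[0,0,0],[0,0,0]]}' -0.5
```

```text
t: 4.2
tcp_pos: [0.51, 0.2783, 0.072]
eef_rot: [0.0, 0.78, 0.625, 0.001]
wrist_force: [0.1, -0.3, -0.3]
gripper_width: 0.999
grasp_force: 0.0
t: 4.58
tcp_pos: [0.5095, 0.2782, 0.0715]
eef_rot: [-0.0, 0.78, 0.625, -0.0]
wrist_force: [-1.8, 1.3, 2.3]
gripper_width: 0.75
grasp_force: 0.8
```

```bash
python3 -m inch '{"travel":[[0,0,0],[0,0,0]],"delta_rot":[[0,0,0],[0,0,0]]}' -0.42;python3 -m inch '{"travel":[[0,0,0],[0,0,0]],"delta_rot":[[0,0,0],[0,0,0]]}' -0.4
```

```text
t: 4.82
tcp_pos: [0.5095, 0.2782, 0.0715]
eef_rot: [-0.0, 0.78, 0.625, -0.0]
wrist_force: [-2.9, -0.1, 3.7]
gripper_width: 0.712
grasp_force: 8.8
t: 5.08
tcp_pos: [0.5095, 0.2783, 0.0716]
eef_rot: [-0.0, 0.78, 0.625, -0.0]
wrist_force: [-3.1, 1.3, 5.5]
gripper_width: 0.71
grasp_force: 22.8
```

```bash
python3 -m inch '{"travel":[[0,0,0.2],[0,0,0.5],[0,0,0.8],[0,0,1],[0,0,1],[0,0,1],[0,0,0.8],[0,0,0.4],[0,0,0.1],[0,0,0]],"delta_rot":[[0,0,0],[0,0,0],[0,0,0],[0,0,0],[0,0,0],[0,0,0],[0,0,0],[0,0,0],[0,0,0],[0,0,0]]}'
```

```text
t: 6.32
tcp_pos: [0.5095, 0.278, 0.2158]
eef_rot: [-0.0, 0.78, 0.625, -0.0]
wrist_force: [0.1, -0.5, -1.7]
gripper_width: 0.702
grasp_force: 22.5
```

```bash
python3 -m inch '{"travel":[[0.13,-0.92,-0.1],[0.13,-0.92,-0.1],[0.13,-0.92,-0.1],[0.13,-0.92,-0.1],[0.13,-0.92,-0.2],[0.13,-0.92,-0.2],[0.13,-0.92,-0.2],[0.13,-0.92,-0.2],[0.13,-0.92,-0.3],[0.13,-0.92,-0.3],[0.13,-0.92,-0.3],[0.13,-0.92,-0.3]],"delta_rot":[[0,0,0.16],[0,0,0.16],[0.516,-0.0885,0],[0.516,-0.0885,0],[0.516,-0.0885,0],[0.516,-0.0885,0],[0.516,-0.0885,0],[0.516,-0.0885,0],[0.516,-0.0885,0],[0.516,-0.0885,0],[0.516,-0.0885,0],[0.516,-0.0885,0]]}'
python3 -m inch '{"travel":[[0,0,0],[0,0,0]],"delta_rot":[[0,0,0],[0,0,0]]}'
python3 - <<'E'
from h import *
st()
def crop(c,u,v,w,h,k): return cv2.resize(np.ascontiguousarray(c["color"][v:v+h,u:u+w,::-1]),None,fx=k,fy=k,interpolation=cv2.INTER_CUBIC)
s=cam("scene");d=cam("side")
cv2.imwrite("pics/p2.png",np.hstack([crop(s,190,130,100,120,4),crop(d,210,140,100,120,4)]))
for n in ["scene","side","wrist"]:
    if n=="wrist": cam(n)
    for t in ["display","display_center","rest","rest_foot"]: print(n,t,[(np.round(q["xyz"],3).tolist(),round(q["confidence"],2)) for q in mark_of(n,t)])
E
```

```text
t: 7.82
tcp_pos: [0.5485, 0.0013, 0.1555]
eef_rot: [-0.248, 0.707, 0.594, 0.293]
wrist_force: [0.7, -0.1, -1.0]
gripper_width: 0.702
grasp_force: 22.5
t: 8.07
tcp_pos: [0.5485, 0.0025, 0.1561]
eef_rot: [-0.247, 0.707, 0.595, 0.292]
wrist_force: [0.6, 0.5, -0.2]
gripper_width: 0.704
grasp_force: 22.5
t 8.07 tcp [0.5485 0.0025 0.1561] yaw_y -9.79 z [ 0.119  0.697 -0.708] F [ 0.6  0.5 -0.2] w 0.704 g 22.5
scene display [([0.456, 0.469, 0.003], 0.58), ([0.344, 0.265, 0.005], 0.46)]
scene display_center [([0.461, 0.465, 0.069], 0.76), ([0.544, 0.009, 0.151], 0.55), ([0.348, 0.268, 0.041], 0.49)]
scene rest [([0.549, 0.011, -0.004], 0.73)]
scene rest_foot [([0.554, 0.037, 0.021], 0.6), ([0.728, -0.062, 0.002], 0.17)]
side display [([0.348, 0.268, 0.0], 0.67), ([0.457, 0.463, -0.002], 0.42), ([0.521, 0.333, 0.007], 0.42)]
side display_center [([0.347, 0.269, 0.037], 0.57), ([0.458, 0.47, 0.063], 0.53)]
side rest [([0.548, 0.011, -0.0], 0.91)]
side rest_foot [([0.552, 0.042, 0.024], 0.82)]
wrist display [([0.35, 0.264, -0.002], 0.93), ([0.556, 0.044, 0.109], 0.75), ([0.459, 0.463, -0.004], 0.57), ([0.378, -0.015, -0.002], 0.26)]
wrist display_center [([0.548, 0.01, 0.152], 0.66)]
wrist rest [([0.55, 0.013, 0.002], 0.63)]
wrist rest_foot []
```

View pics/p2.png

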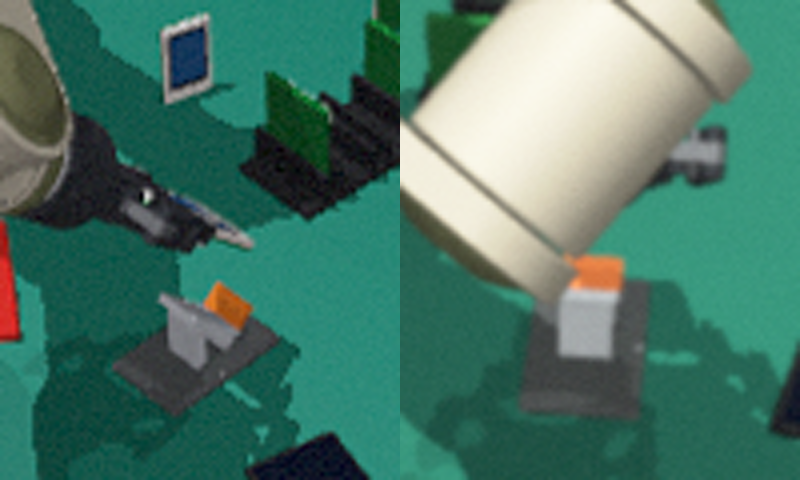

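```bash
python3 -m inch '{"travel":[[-0.01,-0.08,-0.5],[-0.02,-0.08,-0.6],[-0.02,-0.08,-0.6],[-0.02,-0.08,-0.6],[-0.02,-0.08,-0.4],[-0.01,-0.04,-0.21],[0,0,0],[0,0,0]],"delta_rot":[[0,0,0],[0,0,0],[0,0,0],[0,0,0],[0,0,0],[0,0,0],[0,0,0],[0,0,0]]}'
python3 - <<'E'
from h import *
s=cam("scene");st()
def crop(c,u,v,w,h,k): return cv2.resize(np.ascontiguousarray(c["color"][v:v+h,u:u+w,::-1]),None,fx=k,fy=k,interpolation=cv2.INTER_CUBIC)
cv2.imwrite("pics/p3.png",crop(s,200,170,80,70,8)[:, :640])
E
```

```text
t: 9.82
tcp_pos: [0.5463, -0.0089, 0.0839]
eef_rot: [-0.247, 0.707, 0.595, 0.292]
wrist_force: [0.1, -0.8, -0.9]
gripper_width: 0.703
grasp_force: 22.5
t 9.88 tcp [ 0.5463 -0.0089  0.0839] yaw_y -9.8 z [ 0.12   0.697 -0.707] F [ 0.4 -0.1 -1.4] w 0.704 g 22.5
```

View pics/p3.png

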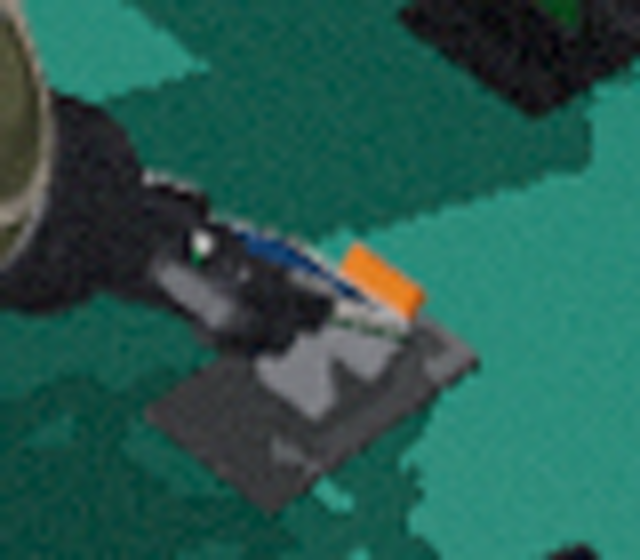

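The display (blue glass up, about (310,265) in the crop) is just above the face and inside the orange lip (385,280). I feel my way down.

```bash
python3 -m inch '{"travel":[[0.01,0.056,-0.057],[0.01,0.056,-0.057],[0.01,0.056,-0.057],[0,0,0]],"delta_rot":[[0,0,0],[0,0,0],[0,0,0],[0,0,0]]}'
python3 -m inch '{"travel":[[0.005,0.028,-0.028],[0.005,0.028,-0.028],[0,0,0]],"delta_rot":[[0,0,0],[0,0,0],[0,0,0]]}'
```

```text
t: 10.38
tcp_pos: [0.5468, -0.0045, 0.0791]
eef_rot: [-0.247, 0.707, 0.595, 0.292]
wrist_force: [0.1, -0.6, -1.0]
gripper_width: 0.704
grasp_force: 22.5
t: 10.75
tcp_pos: [0.5471, -0.0032, 0.0778]
eef_rot: [-0.247, 0.707, 0.595, 0.292]
wrist_force: [0.2, 0.6, -0.7]
gripper_width: 0.708
grasp_force: 22.5
```

Now toward the face (−xdir: 1 mm = (−.005,−.028,−.028)).

```bash
python3 -m inch '{"travel":[[-0.005,-0.028,-0.028],[-0.005,-0.028,-0.028],[-0.005,-0.028,-0.028],[0,0,0]],"delta_rot":[[0,0,0],[0,0,0],[0,0,0],[0,0,0]]}'
python3 -m inch '{"travel":[[-0.005,-0.028,-0.028],[0,0,0]],"delta_rot":[[0,0,0],[0,0,0]]}'
```

```text
t: 11.25
tcp_pos: [0.5468, -0.0054, 0.0757]
eef_rot: [-0.247, 0.707, 0.595, 0.292]
wrist_force: [0.7, 0.6, -0.9]
gripper_width: 0.706
grasp_force: 22.5
t: 11.5
tcp_pos: [0.5467, -0.006, 0.0751]
eef_rot: [-0.247, 0.707, 0.595, 0.292]
wrist_force: [-0.1, 0.6, 0.4]
gripper_width: 0.707
grasp_force: 22.5
```

```bash
python3 -m inch '{"travel":[[-0.005,-0.028,-0.028],[0,0,0]],"delta_rot":[[0,0,0],[0,0,0]]}'
python3 -m inch '{"travel":[[-0.005,-0.028,-0.028],[0,0,0]],"delta_rot":[[0,0,0],[0,0,0]]}'
```

```text
t: 11.75
tcp_pos: [0.5465, -0.0066, 0.0746]
eef_rot: [-0.247, 0.707, 0.595, 0.293]
wrist_force: [0.7, 0.8, 2.4]
gripper_width: 0.705
grasp_force: 22.7
t: 12.0
tcp_pos: [0.5464, -0.0072, 0.0741]
eef_rot: [-0.247, 0.707, 0.595, 0.293]
wrist_force: [-0.9, 2.2, 5.1]
gripper_width: 0.704
grasp_force: 22.9
```

```bash
python3 -m inch '{"travel":[[0.007,0.042,-0.014],[0,0,0]],"delta_rot":[[0,0,0],[0,0,0]]}'
python3 -m inch '{"travel":[[0.005,0.028,-0.028],[0,0,0]],"delta_rot":[[0,0,0],[0,0,0]]}'
```

```text
t: 12.25
tcp_pos: [0.5467, -0.0063, 0.0736]
eef_rot: [-0.247, 0.707, 0.595, 0.293]
wrist_force: [0.0, 1.9, 5.5]
gripper_width: 0.704
grasp_force: 22.9
t: 12.5
tcp_pos: [0.5469, -0.0057, 0.0729]
eef_rot: [-0.247, 0.707, 0.595, 0.293]
wrist_force: [1.0, 2.3, 5.0]
gripper_width: 0.706
grasp_force: 22.8
```

```bash
python3 -m inch '{"travel":[[0.005,0.028,-0.028],[0,0,0]],"delta_rot":[[0,0,0],[0,0,0]]}'
python3 -m inch '{"travel":[[0.005,0.028,-0.028],[0,0,0]],"delta_rot":[[0,0,0],[0,0,0]]}'
```

```text
t: 12.75
tcp_pos: [0.5471, -0.005, 0.0722]
eef_rot: [-0.247, 0.707, 0.595, 0.293]
wrist_force: [1.0, 1.7, 5.0]
gripper_width: 0.708
grasp_force: 22.9
t: 13.0
tcp_pos: [0.5472, -0.0046, 0.0718]
eef_rot: [-0.247, 0.707, 0.595, 0.293]
wrist_force: [-1.0, -1.5, 8.7]
gripper_width: 0.712
grasp_force: 23.1
```

```bash
python3 -m inch '{"travel":[[0,0,0],[0,0,0]],"delta_rot":[[0,0,0],[0,0,0]]}' -0.46
python3 -m inch '{"travel":[[0,0,0],[0,0,0],[0,0,0]],"delta_rot":[[0,0,0],[0,0,0],[0,0,0]]}' -1
```

```text
t: 13.25
tcp_pos: [0.5468, -0.0045, 0.0708]
eef_rot: [-0.247, 0.707, 0.595, 0.292]
wrist_force: [0.8, -0.3, 0.1]
gripper_width: 0.728
grasp_force: 0.0
t: 13.62
tcp_pos: [0.5469, -0.0043, 0.0712]
eef_rot: [-0.247, 0.707, 0.595, 0.292]
wrist_force: [-0.6, 0.8, -0.5]
gripper_width: 1.0
grasp_force: 0.0
```

```bash
python3 -m inch '{"travel":[[-0.06,-0.35,0.35],[-0.12,-0.7,0.7],[-0.12,-0.7,0.7],[-0.12,-0.7,0.7],[-0.06,-0.35,0.35]],"delta_rot":[[0,0,0],[0,0,0],[0,0,0],[0,0,0],[0,0,0]]}'
python3 -m inch '{"travel":[[0,0,1],[0,0,1],[0,0,1],[0,0,1],[0.1,0.6,0],[0.1,0.6,0],[0.1,0.6,0],[0.1,0.6,0],[0.1,0.6,-0.2],[0.1,0.6,-0.4],[0.1,0.6,-0.4],[0.1,0.6,-0.4]],"delta_rot":[[-0.86,0.1475,0],[-0.86,0.1475,0],[-0.86,0.1475,0],[-0.86,0.1475,0],[-0.86,0.1475,0],[-0.86,0.1475,0],[-0.86,0.1475,0],[-0.86,0.1475,0],[-0.86,0.1475,0],[-0.86,0.1475,0],[-0.86,0.1475,0],[-0.86,0.1475,0]]}'
python3 -m inch '{"travel":[[0,0,0],[0,0,0]],"delta_rot":[[0,0,0],[0,0,0]]}'
python3 - <<'E'
from h import *
w=cam("wrist");st()
save(w,"w2.png",k=1.5)
for t in ["display","display_center","rest"]: print(t,[(np.round(q["xyz"],3).tolist(),round(q["confidence"],2)) for q in mark_of("wrist",t)])
c=np.array([.5486,.0047,.0627]);x=np.array([.1195,.697,.707]);d=np.array([-.1195,-.697,.707]);y=np.cross(d,x)
print((proj(w,[c+.004*x+sy*.03*y+sd*.05*d for sy in(-1,1) for sd in(-1,1)])*1.5).round().tolist())
E
```

```text
t: 14.25
tcp_pos: [0.535, -0.0757, 0.1424]
eef_rot: [-0.246, 0.707, 0.595, 0.293]
wrist_force: [-0.6, -0.3, 0.5]
gripper_width: 1.001
grasp_force: 0.0
t: 15.75
tcp_pos: [0.5549, 0.0464, 0.2062]
eef_rot: [0.249, 0.706, 0.594, -0.294]
wrist_force: [1.3, -0.8, 1.0]
gripper_width: 1.002
grasp_force: 0.0
t: 16.0
tcp_pos: [0.5551, 0.0452, 0.2068]
eef_rot: [0.247, 0.707, 0.595, -0.292]
wrist_force: [0.4, -0.3, 0.1]
gripper_width: 0.997
grasp_force: 0.0
t 16.05 tcp [0.5551 0.0449 0.2072] yaw_y -9.87 z [-0.119 -0.696 -0.708] F [-1.2  0.2 -0.5] w 0.998 g 0.0
display [([0.558, 0.04, 0.029], 0.83)]
display_center [([0.548, 0.002, 0.067], 0.63), ([0.553, 0.042, 0.026], 0.45)]
rest [([0.549, 0.015, -0.003], 0.59)]
[[433.0, 48.0], [427.0, 236.0], [319.0, 48.0], [325.0, 236.0]]
```

View pics/w2.png

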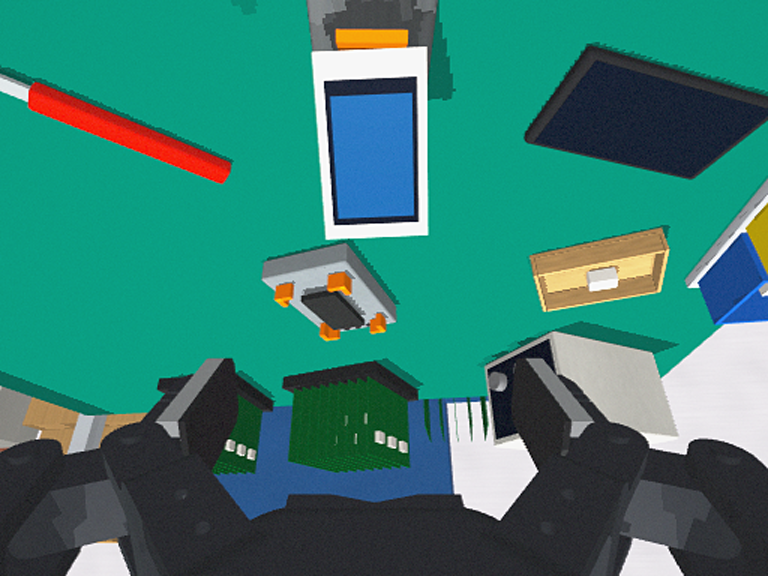

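Wrist view: the display lies glass up on the rest, with corners at (312,54), (428,46), (428,234) and (327,240). It is turned a few degrees in its plane, so I fit that.

Run:
```python
from h import *
from scipy.optimize import least_squares
w=cam("wrist");s,M=st()
c=np.array([.5486,.0047,.0627]);x=np.array([.1195,.697,.707]);d=np.array([-.1195,-.697,.707]);y=np.cross(d,x)
uv=np.array([(428,46),(428,234),(312,54),(327,240)])/1.5
def r(p):
    Y=np.cos(p[2])*y+np.sin(p[2])*d; Dd=np.cos(p[2])*d-np.sin(p[2])*y
    C=c+p[0]*y+p[1]*d+.004*x
    return (proj(w,[C+a*.03*Y+b*.05*Dd for a in(-1,1) for b in(-1,1)])-uv).ravel()
a=least_squares(r,[0,0,0],x_scale=[.01,.01,.1]);print(a.x[:2]*1000,np.degrees(a.x[2]),r(a.x).round(1))
p=a.x;C=c+p[0]*y+p[1]*d;print("C",C,"y",y)
T=C-.014*x; print("TCP goal",T,"delta",T-s["tcp_pos"],"rotvec units per",(x*p[2]/.15).round(3), "pre delta 60mm", T+.06*x-s["tcp_pos"])
```

```text
t 16.25 tcp [0.555 0.045 0.207] yaw_y -9.87 z [-0.119 -0.696 -0.708] F [-0.5 -0.7  0.4] w 0.997 g 0.0
[1.00194454 1.48451686] 2.5197055399647157 [-1.2  0.6  0.7  0.4  0.6 -0.7 -0.  -0.4]
C [0.54743513 0.00383459 0.06374955] y [-0.985558  0.168973  0.      ]
TCP goal [ 0.54576213 -0.00592341  0.05385155] delta [-0.0092312  -0.05089126 -0.15316061] rotvec units per [0.035 0.204 0.207] pre delta 60mm [-0.0020612  -0.00907126 -0.11074061]
```

```bash
python3 -m inch '{"travel":[[-0.014,-0.06,-0.6],[-0.014,-0.06,-0.9],[-0.014,-0.06,-0.9],[-0.014,-0.06,-0.9],[-0.014,-0.06,-0.7],[-0.014,-0.06,-0.43],[0,0,0]],"delta_rot":[[0.018,0.102,0.103],[0.017,0.102,0.103],[0,0,0],[0,0,0],[0,0,0],[0,0,0],[0,0,0]]}'
python3 -m inch '{"travel":[[-0.05,-0.29,-0.3],[-0.07,-0.4,-0.4],[-0.07,-0.4,-0.4],[-0.06,-0.35,-0.35],[-0.04,-0.23,-0.25],[0,0,0],[0,0,0]],"delta_rot":[[0,0,0],[0,0,0],[0,0,0],[0,0,0],[0,0,0],[0,0,0],[0,0,0]]}'
python3 -m inch '{"travel":[[0,0,0],[0,0,0],[0,0,0]],"delta_rot":[[0,0,0],[0,0,0],[0,0,0]]}' -0.48
python3 -c "
from h import *
s,M=st(); print(np.array([.54576,-.00592,.05385])-s['tcp_pos'])"
```

```text
t: 17.12
tcp_pos: [0.5527, 0.0365, 0.0949]
eef_rot: [0.24, 0.694, 0.61, -0.298]
wrist_force: [0.4, 0.2, 0.2]
gripper_width: 1.001
grasp_force: 0.0
t: 18.0
tcp_pos: [0.5458, -0.0049, 0.0532]
eef_rot: [0.241, 0.694, 0.61, -0.297]
wrist_force: [0.2, 0.2, 0.5]
gripper_width: 1.0
grasp_force: 0.0
t: 18.38
tcp_pos: [0.5456, -0.005, 0.053]
eef_rot: [0.24, 0.694, 0.61, -0.298]
wrist_force: [-0.0, -0.3, -0.1]
gripper_width: 0.738
grasp_force: 0.0
t 18.38 tcp [ 0.5456 -0.005   0.053 ] yaw_y -8.02 z [-0.119 -0.697 -0.707] F [-0.  -0.3 -0.1] w 0.738 g 0.0
[ 0.00013046 -0.00093812  0.00081471]
```

```bash
python3 -m inch '{"travel":[[0,0,0],[0,0,0]],"delta_rot":[[0,0,0],[0,0,0]]}' -0.44
python3 -m inch '{"travel":[[0,0,0],[0,0,0]],"delta_rot":[[0,0,0],[0,0,0]]}' -0.42
python3 -m inch '{"travel":[[0,0,0],[0,0,0]],"delta_rot":[[0,0,0],[0,0,0]]}' -0.4
```

```text
t: 18.62
tcp_pos: [0.5456, -0.0051, 0.053]
eef_rot: [0.24, 0.694, 0.61, -0.298]
wrist_force: [0.7, -1.0, 0.7]
gripper_width: 0.715
grasp_force: 0.0
t: 18.88
tcp_pos: [0.5456, -0.0051, 0.053]
eef_rot: [0.24, 0.694, 0.61, -0.298]
wrist_force: [0.2, -0.3, -0.0]
gripper_width: 0.712
grasp_force: 0.0
t: 19.12
tcp_pos: [0.5456, -0.005, 0.053]
eef_rot: [0.24, 0.694, 0.61, -0.298]
wrist_force: [0.2, 0.5, -0.0]
gripper_width: 0.7
grasp_force: 5.3
```

```bash
python3 -m inch '{"travel":[[0,0,0],[0,0,0]],"delta_rot":[[0,0,0],[0,0,0]]}' -0.38
python3 -m inch '{"travel":[[0.005,0.028,0.028],[0.01,0.056,0.057],[0.02,0.11,0.11],[0.03,0.2,0.2],[0.07,0.4,0.4],[0.07,0.4,0.4],[0.07,0.4,0.6],[0,0,0.6],[0,0,0.6],[0,0,0.6],[0,0,0.3],[0,0,0]],"delta_rot":[[0,0,0],[0,0,0],[0,0,0],[0,0,0],[0,0,0],[0,0,0],[0,0,0],[0,0,0],[0,0,0],[0,0,0],[0,0,0],[0,0,0]]}'
python3 - <<'E'
from h import *
st(); w=cam("wrist"); save(w,"w3.png",k=1.5)
E
```

```text
t: 19.38
tcp_pos: [0.5456, -0.0049, 0.0531]
eef_rot: [0.24, 0.694, 0.61, -0.298]
wrist_force: [-0.1, 2.5, 1.6]
gripper_width: 0.698
grasp_force: 25.1
t: 20.88
tcp_pos: [0.5525, 0.0347, 0.1508]
eef_rot: [0.241, 0.694, 0.61, -0.297]
wrist_force: [-0.8, 0.2, -0.7]
gripper_width: 0.694
grasp_force: 25.2
t 20.88 tcp [0.5525 0.0347 0.1508] yaw_y -8.05 z [-0.119 -0.697 -0.707] F [-0.8  0.2 -0.7] w 0.694 g 25.2
```

View pics/w3.png

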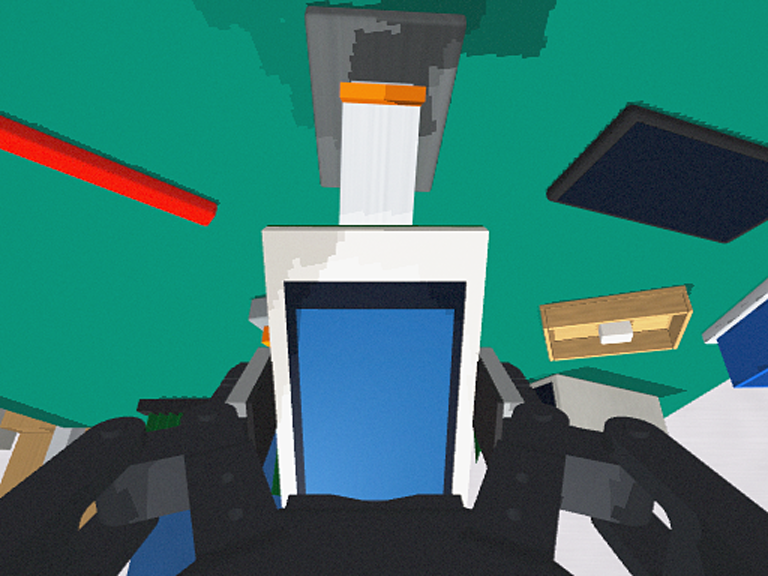

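Display is gripped square between the pads; its lower edge has corners at (263,231) and (488,230). I work out its offset in the tool frame.

Run:
```python
from h import *
from scipy.optimize import least_squares
w=cam("wrist");s,M=st();t=np.array(s["tcp_pos"])
uv=np.array([(263,231),(488,230)])/1.5
f=lambda p:(proj(w,[t+M@[p[0],p[1]+e,p[2]] for e in ((-.03,.03) )])-uv).ravel()
g=lambda p:(proj(w,[t+M@[p[0],p[1]+e,p[2]] for e in ((.03,-.03) )])-uv).ravel()
for h in(f,g):
    a=least_squares(h,[0.05,0,-.02],x_scale=.01); print(a.x*1000,a.cost)
for z in(-.020,-.018,-.016): 
    for h in(f,g): print(z,least_squares(lambda q:h([q[0],q[1],z]),[.05,0],x_scale=.01).x*1000)
print(M[:,0])
```

```text
t 20.98 tcp [0.5522 0.0347 0.1499] yaw_y -8.04 z [-0.12  -0.697 -0.707] F [-0.2 -0.1 -1.6] w 0.699 g 25.2
[ 49.14890285  -0.17593406 -19.81886683] 0.1103324749183507
[-6.50839658e+07  1.19141670e+06  4.04292954e+08] 5625.114531084241
-0.02 [49.17512185 -0.17646807]
-0.02 [45.1556804  -0.17558536]
-0.018 [48.88515077 -0.17057172]
-0.018 [44.86627287 -0.16968965]
-0.016 [48.59417407 -0.16467546]
-0.016 [44.57583324 -0.16379397]
[ 0.07746014  0.70346328 -0.70649794]
```

```bash
python3 -m inch '{"travel":[[-0.15,-0.5,0.3],[-0.32,-1,0.2],[-0.32,-1,0.2],[-0.32,-1,0],[-0.32,-1,0],[-0.32,-1,0],[-0.32,-1,0],[-0.32,-1,0],[-0.32,-1,0],[-0.32,-1,0],[-0.32,-1,0],[-0.32,-1,0]],"delta_rot":[[0.516,-0.088,0],[0.516,-0.088,0],[0.516,-0.088,0],[0.516,-0.088,0],[0.516,-0.088,0],[0.516,-0.088,0],[0.516,-0.088,0],[0.516,-0.088,0],[0.516,-0.088,0],[0.516,-0.088,0],[0,0,0.5],[0,0,0.5]]}'
python3 -m inch '{"travel":[[0,0,0],[0,0,0],[0,0,0],[0,0,0]],"delta_rot":[[0,0,0.6],[0,0,0.57],[0,0,0],[0,0,0]]}'
python3 - <<'E'
from h import *
st()
for k in range(3):
  for n in ["scene","side","wrist"]:
    w=cam(n)
    for t in ["seat","housing"]: print(n,t,[(np.round(q["xyz"],4).tolist(),round(q["confidence"],2)) for q in mark_of(n,t)][:2])
cv2.imwrite("pics/raw_w4.png",w["color"][...,::-1]); np.save("w4.npy",[w],allow_pickle=True)
E
```

```text
t: 22.48
tcp_pos: [0.46, -0.2536, 0.1673]
eef_rot: [-0.001, 0.698, 0.716, -0.0]
wrist_force: [-0.1, -0.3, -0.9]
gripper_width: 0.699
grasp_force: 25.2
t: 22.98
tcp_pos: [0.4606, -0.2526, 0.1676]
eef_rot: [-0.001, 0.634, 0.773, -0.0]
wrist_force: [0.2, -0.3, -1.2]
gripper_width: 0.695
grasp_force: 25.2
t 22.98 tcp [ 0.4606 -0.2526  0.1676] yaw_y 11.25 z [-0.001  0.    -1.   ] F [ 0.2 -0.3 -1.2] w 0.695 g 25.2
scene seat [([0.4616, -0.2538, 0.0414], 0.58)]
scene housing [([0.4582, -0.2561, -0.003], 0.6)]
side seat [([0.4563, -0.2518, 0.0366], 0.86)]
side housing [([0.4554, -0.2492, -0.0027], 0.58), ([0.4578, -0.2547, 0.1822], 0.37)]
wrist seat []
wrist housing [([0.4566, -0.2066, 0.1861], 0.23)]
scene seat [([0.4617, -0.2528, 0.0401], 0.95)]
scene housing [([0.4601, -0.2549, -0.0008], 0.78)]
side seat [([0.4566, -0.2498, 0.0357], 0.86)]
side housing [([0.4579, -0.2465, 0.0006], 0.84)]
wrist seat []
wrist housing []
scene seat [([0.4596, -0.2567, 0.039], 0.78)]
scene housing [([0.4572, -0.2559, -0.0013], 0.67), ([0.4504, -0.2035, 0.1852], 0.65)]
side seat [([0.4587, -0.2499, 0.0377], 0.76)]
side housing [([0.4573, -0.2508, 0.0002], 0.74)]
wrist seat []
wrist housing []
```

```bash
python3 -m inch '{"travel":[[0,0,-0.5],[0,0,-0.8],[0,0,-0.9],[0,0,-0.9],[0,0,-0.8],[-0.03,-0.06,-0.6],[0,0,-0.36],[0,0,0],[0,0,0]],"delta_rot":[[0,0,0],[0,0,0],[0,0,0],[0,0,0],[0,0,0],[0,0,0],[0,0,0],[0,0,0],[0,0,0]]}'
python3 - <<'E'
from h import *
s,M=st();t=np.array(s["tcp_pos"])
S=cam("scene");D=cam("side")
def crop(c,u,v,w,h,k): return cv2.resize(np.ascontiguousarray(c["color"][v:v+h,u:u+w,::-1]),None,fx=k,fy=k,interpolation=cv2.INTER_CUBIC)
cv2.imwrite("pics/p5.png",np.hstack([crop(S,115,222,76,80,5.2632),crop(D,182,285,76,80,5.2632)])[:600,:800])
for n,c,o in(("S",S,(115,222)),("D",D,(182,285))):
    P=[t+M@[a*.05-.001,b*.03,-.019] for a in(-1,1) for b in(-1,1)]
    print(n,((proj(c,P)-o)*5.2632).round().tolist(),t[:2])
E
```

```text
t: 25.45
tcp_pos: [0.4603, -0.2544, 0.0469]
eef_rot: [0.0, 0.634, 0.774, -0.0]
wrist_force: [0.1, -1.6, -0.9]
gripper_width: 0.696
grasp_force: 25.1
t 25.45 tcp [ 0.4603 -0.2544  0.0469] yaw_y 11.34 z [ 0.    -0.001 -1.   ] F [ 0.1 -1.6 -0.9] w 0.696 g 25.1
S [[89.0, 185.0], [190.0, 222.0], [198.0, 49.0], [295.0, 83.0]] [ 0.46025179 -0.25444734]
D [[155.0, 294.0], [332.0, 247.0], [97.0, 45.0], [259.0, 6.0]] [ 0.46025179 -0.25444734]
```

View pics/p5.png

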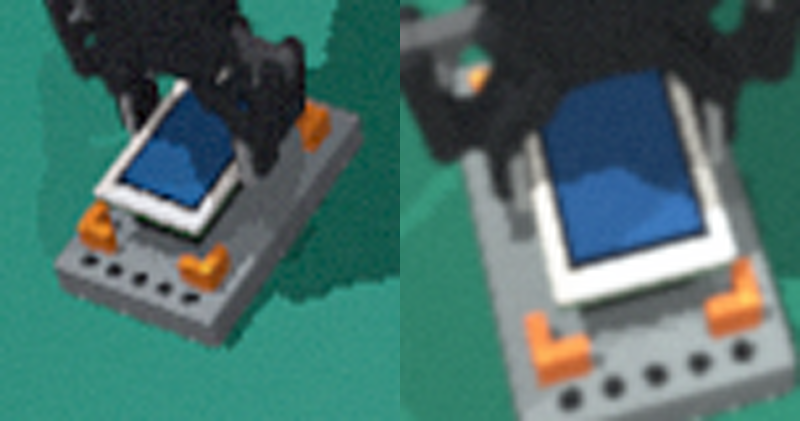

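The last picture (p5) has the display's near corners at scene (95,192), (197,236) and side (155,305), (338,255), above the orange corners. I solve for housing and display jointly, allowing a bias for each camera.

```bash
cat > joint.py <<'E'
from h import *
from scipy.optimize import least_squares
s,M=st();t=np.array(s["tcp_pos"]);S=cam("scene");D=cam("side")
P=lambda o,k,l:np.array(o)+np.array(l,float)/k
Hm=np.array([[75,48,24],[75,-48,24],[-75,48,24],[40,20,37],[40,-20,37],[-40,-20,37],[-40,20,37],[53,33,40],[53,-33,40],[-53,33,40],[-53,-33,40]])/1000
hD=P((185,285),5.333,[(30,72),(272,15),(110,443),(120,110),(228,88),(282,285),(170,317),(83,97),(258,57),(133,352),(328,302)])
hS=P((120,230),5,[(170,22),(320,75),(28,218),(183,65),(242,83),(165,190),(103,163)])
dS=P((115,222),5.2632,[(95,192),(197,236)]);dD=P((182,285),5.2632,[(155,305),(338,255)])
def H(p,m): c,q=np.cos(p[2]),np.sin(p[2]); return np.c_[p[0]+c*m[:,0]-q*m[:,1],p[1]+q*m[:,0]+c*m[:,1],m[:,2]]
def run(zs,full=True):
    def r(p):
        bS,bD=p[3:5],p[5:7]; d=[t+M@[-.05+p[7],b*.03,p[8]] for b in(-1,1)]
        out=[(proj(D,H(p,Hm))+bD-hD)/.6,(proj(S,H(p,Hm[:7]))+bS-hS)/.6,(proj(S,d)+bS-dS)/.4,(proj(D,d)+bD-dD)/.4]
        return np.concatenate([o.ravel() for o in out]+[p[3:7]/1.,[(p[7]+.001)/.001,(p[8]+.019)/zs]])
    a=least_squares(r,[.46,-.255,1.77,0,0,0,0,-.001,-.019],x_scale=[.01,.01,.1,1,1,1,1,.001,.001],loss="soft_l1")
    p=a.x;C=t+M@[p[7],0,0]
    c,q=np.cos(p[2]),np.sin(p[2]);e=p[:2]-C[:2]
    print("H",p[:2].round(4),"yaw",np.degrees(p[2]).round(2),"bias",p[3:7].round(2),"off",p[7:].round(4),"move",(e*1000).round(1),"in housing axes",((e@[c,q])*1000).round(1),((e@[-q,c])*1000).round(1))
    print((r(p)[:44].reshape(-1,2)*.6).round(1).tolist())
run(.0015);run(.0005)
E
python3 joint.py
```

```text
t 25.55 tcp [ 0.4602 -0.2544  0.0469] yaw_y 11.35 z [ 0.    -0.001 -1.   ] F [ 0.8 -0.1 -1.5] w 0.691 g 25.1
H [ 0.4593 -0.2547] yaw 101.25 bias [1.23 1.4  0.37 1.61] off [-0.0013 -0.0185] move [-1.2  1. ] in housing axes 1.2 1.0
[[0.0, 0.3], [1.3, -0.1], [-0.2, 1.5], [0.0, 0.8], [-0.0, 0.0], [0.2, -0.4], [-0.4, -0.7], [-1.1, -1.6], [-0.8, -2.0], [0.8, 0.4], [0.3, 0.1], [1.4, 0.1], [0.3, -0.5], [-0.7, -0.9], [-0.2, -0.2], [0.2, 0.6], [-0.2, 0.2], [-0.4, 0.9], [0.0, 0.3], [-0.2, -1.5], [0.7, -0.4], [-1.2, 0.5]]
H [ 0.4591 -0.2546] yaw 101.26 bias [1.24 1.47 0.42 1.69] off [-0.0013 -0.0189] move [-1.4  1.2] in housing axes 1.4 1.1
[[0.0, 0.3], [1.3, -0.1], [-0.2, 1.5], [0.0, 0.8], [-0.0, 0.0], [0.1, -0.4], [-0.4, -0.7], [-1.1, -1.6], [-0.8, -2.0], [0.8, 0.4], [0.3, 0.1], [1.5, 0.1], [0.3, -0.5], [-0.6, -0.9], [-0.2, -0.2], [0.2, 0.6], [-0.2, 0.2], [-0.4, 0.9], [0.0, 0.3], [-0.2, -1.5], [0.8, -0.5], [-1.1, 0.5]]
```

```bash
python3 -m inch '{"travel":[[-0.05,0.04,-0.1],[0,0,-0.2],[0,0,-0.2],[0,0,-0.1],[0,0,0]],"delta_rot":[[0,0,0],[0,0,0],[0,0,0],[0,0,0],[0,0,0]]}'
python3 -m inch '{"travel":[[0,0,-0.04],[0,0,-0.04],[0,0,0]],"delta_rot":[[0,0,0],[0,0,0],[0,0,0]]}'
python3 -m inch '{"travel":[[0,0,-0.04],[0,0,0]],"delta_rot":[[0,0,0],[0,0,0]]}'
```

```text
t: 26.28
tcp_pos: [0.4586, -0.2531, 0.0311]
eef_rot: [-0.0, 0.634, 0.774, -0.0]
wrist_force: [0.2, 0.1, -0.5]
gripper_width: 0.687
grasp_force: 25.2
t: 26.65
tcp_pos: [0.4587, -0.2532, 0.0293]
eef_rot: [-0.0, 0.634, 0.774, -0.0]
wrist_force: [-0.4, -0.5, -1.2]
gripper_width: 0.694
grasp_force: 25.2
t: 26.9
tcp_pos: [0.4587, -0.2532, 0.0283]
eef_rot: [-0.0, 0.634, 0.774, -0.0]
wrist_force: [-0.1, -0.9, -0.1]
gripper_width: 0.696
grasp_force: 25.2
```

```bash
python3 -m inch '{"travel":[[0,0,-0.04],[0,0,0]],"delta_rot":[[0,0,0],[0,0,0]]}'
python3 -m inch '{"travel":[[0,0,-0.04],[0,0,0]],"delta_rot":[[0,0,0],[0,0,0]]}'
```

```text
t: 27.15
tcp_pos: [0.4588, -0.2532, 0.0275]
eef_rot: [-0.0, 0.634, 0.774, -0.0]
wrist_force: [-0.5, 0.8, 2.0]
gripper_width: 0.694
grasp_force: 25.4
t: 27.4
tcp_pos: [0.4588, -0.2532, 0.0264]
eef_rot: [-0.0, 0.634, 0.774, -0.0]
wrist_force: [-1.7, 1.6, 2.5]
gripper_width: 0.699
grasp_force: 25.5
```

```bash
python3 -m inch '{"travel":[[0,0,-0.03],[0,0,0]],"delta_rot":[[0,0,0],[0,0,0]]}'
```

```text
t: 27.65
tcp_pos: [0.4588, -0.2533, 0.0256]
eef_rot: [-0.0, 0.634, 0.774, -0.0]
wrist_force: [-0.4, 1.1, 1.0]
gripper_width: 0.695
grasp_force: 25.5
```

```bash
python3 -m inch '{"travel":[[0,0,-0.04],[0,0,0]],"delta_rot":[[0,0,0],[0,0,0]]}'
python3 - <<'E'
from h import *
st()
for n in ["scene","side"]:
    cam(n)
    for t in ["display","display_center","seat","bed"]: print(n,t,[(np.round(q["xyz"],4).tolist(),round(q["confidence"],2)) for q in mark_of(n,t)][:4])
E
```

```text
t: 27.9
tcp_pos: [0.4587, -0.2532, 0.0245]
eef_rot: [-0.0, 0.634, 0.774, -0.0]
wrist_force: [0.0, 1.0, 2.8]
gripper_width: 0.693
grasp_force: 25.5
t 27.9 tcp [ 0.4587 -0.2532  0.0245] yaw_y 11.34 z [-0.001 -0.    -1.   ] F [0.  1.  2.8] w 0.693 g 25.5
scene display [([0.4504, -0.2045, 0.0466], 0.87), ([0.4579, 0.467, 0.0007], 0.85), ([0.3439, 0.2645, 0.0061], 0.7), ([0.4562, -0.253, 0.0412], 0.41)]
scene display_center [([0.4585, -0.2542, 0.041], 0.94), ([0.3526, 0.2666, 0.0376], 0.68), ([0.4591, 0.4675, 0.0705], 0.56), ([0.5178, 0.3324, 0.011], 0.3)]
scene seat []Traceback (most recent call last):
  File "<stdin>", line 5, in <module>
ValueError: it knows: board, display, display_center, housing, knife, parts_tray, phone, rack, rest, rest_foot, seat, spool, tape
```

```bash
python3 -m inch '{"travel":[[0,0,-0.04],[0,0,0]],"delta_rot":[[0,0,0],[0,0,0]]}'
python3 -m inch '{"travel":[[0,0,-0.04],[0,0,0]],"delta_rot":[[0,0,0],[0,0,0]]}'
```

```text
t: 28.35
tcp_pos: [0.4587, -0.2532, 0.0236]
eef_rot: [-0.0, 0.634, 0.774, -0.0]
wrist_force: [0.7, 1.4, 1.5]
gripper_width: 0.695
grasp_force: 25.5
t: 28.6
tcp_pos: [0.4587, -0.2532, 0.0225]
eef_rot: [-0.0, 0.634, 0.774, -0.0]
wrist_force: [-0.2, 1.6, 2.1]
gripper_width: 0.691
grasp_force: 25.5
```

```bash
python3 -m inch '{"travel":[[0,0,-0.03],[0,0,0]],"delta_rot":[[0,0,0],[0,0,0]]}'
```

```text
t: 28.85
tcp_pos: [0.4588, -0.2532, 0.022]
eef_rot: [-0.0, 0.634, 0.774, -0.0]
wrist_force: [-1.2, 2.5, 5.2]
gripper_width: 0.698
grasp_force: 25.8
```

```bash
python3 -m inch '{"travel":[[0,0,-0.02],[0,0,0]],"delta_rot":[[0,0,0],[0,0,0]]}'
python3 -m inch '{"travel":[[0,0,-0.02],[0,0,0]],"delta_rot":[[0,0,0],[0,0,0]]}'
```

```text
t: 29.1
tcp_pos: [0.4587, -0.2532, 0.0216]
eef_rot: [-0.0, 0.634, 0.774, -0.0]
wrist_force: [-1.2, 2.6, 5.1]
gripper_width: 0.69
grasp_force: 25.8
t: 29.35
tcp_pos: [0.4587, -0.2531, 0.0211]
eef_rot: [-0.0, 0.634, 0.774, -0.0]
wrist_force: [-2.7, 2.5, 6.2]
gripper_width: 0.697
grasp_force: 25.9
```

```bash
python3 -m inch '{"travel":[[0,0,0],[0,0,0]],"delta_rot":[[0,0,0],[0,0,0]]}' -0.46
python3 -m inch '{"travel":[[0,0,0],[0,0,0],[0,0,0],[0,0,0.4],[0,0,0.8],[0,0,0.8],[0,0,0.4],[0,0,0]],"delta_rot":[[0,0,0],[0,0,0],[0,0,0],[0,0,0],[0,0,0],[0,0,0],[0,0,0],[0,0,0]]}' -0.8
python3 - <<'E'
from h import *
st()
for n in ["scene","side","wrist"]:
    c=cam(n)
    for t in ["display_center","seat","display"]: print(n,t,[(np.round(q["xyz"],4).tolist(),round(q["confidence"],2)) for q in mark_of(n,t) if q["xyz"][1]<-.1])
E
```

```text
t: 29.6
tcp_pos: [0.4586, -0.2532, 0.0206]
eef_rot: [-0.0, 0.634, 0.773, -0.0]
wrist_force: [-0.2, -0.1, -0.8]
gripper_width: 0.735
grasp_force: 0.0
t: 30.6
tcp_pos: [0.4589, -0.2534, 0.0814]
eef_rot: [0.0, 0.634, 0.774, -0.0]
wrist_force: [0.5, -0.1, -0.3]
gripper_width: 0.903
grasp_force: 0.0
t 30.6 tcp [ 0.4589 -0.2534  0.0814] yaw_y 11.35 z [ 0.    -0.001 -1.   ] F [ 0.5 -0.1 -0.3] w 0.903 g 0.0
scene display_center [([0.455, -0.2534, 0.0382], 0.6)]
scene seat [([0.4621, -0.2555, 0.0408], 0.79)]
scene display [([0.4499, -0.2018, 0.0372], 0.94)]
side display_center [([0.4588, -0.2567, 0.0367], 0.77)]
side seat []
side display [([0.4488, -0.2052, 0.0394], 0.85)]
wrist display_center [([0.4589, -0.2562, 0.0389], 0.95)]
wrist seat []
wrist display [([0.4538, -0.2075, 0.0367], 0.68)]
```

```bash
python3 -m inch '{"travel":[[0,0,0],[0,0,0],[0,0,0],[0,0,0],[0,0,0],[0,0,0],[0,0,-0.4],[0,0,-0.5],[0,0,-0.4],[0,0,-0.1],[0,0,0]],"delta_rot":[[0,0,0],[0,0,0],[0,0,0],[0,0,0],[0,0,0],[0,0,0],[0,0,0],[0,0,0],[0,0,0],[0,0,0],[0,0,0]]}' 1
python3 -m inch '{"travel":[[0,0,-0.04],[0,0,-0.04],[0,0,0]],"delta_rot":[[0,0,0],[0,0,0],[0,0,0]]}'
python3 -m inch '{"travel":[[0,0,-0.04],[0,0,0]],"delta_rot":[[0,0,0],[0,0,0]]}'
python3 -m inch '{"travel":[[0,0,-0.04],[0,0,0]],"delta_rot":[[0,0,0],[0,0,0]]}'
```

```text
t: 32.58
tcp_pos: [0.4587, -0.2532, 0.0457]
eef_rot: [-0.0, 0.634, 0.774, -0.0]
wrist_force: [0.2, -0.1, 0.0]
gripper_width: 0.004
grasp_force: 0.0
t: 32.95
tcp_pos: [0.4587, -0.2532, 0.0439]
eef_rot: [-0.0, 0.634, 0.774, -0.0]
wrist_force: [0.3, -0.5, -0.5]
gripper_width: -0.003
grasp_force: 0.0
t: 33.2
tcp_pos: [0.4587, -0.2532, 0.0428]
eef_rot: [-0.0, 0.634, 0.774, -0.0]
wrist_force: [0.4, 0.6, 0.2]
gripper_width: 0.0
grasp_force: 0.0
t: 33.45
tcp_pos: [0.4587, -0.2532, 0.0418]
eef_rot: [-0.0, 0.634, 0.774, -0.0]
wrist_force: [0.1, -0.1, 0.3]
gripper_width: -0.0
grasp_force: 0.0
```

```bash
python3 -m inch '{"travel":[[0,0,-0.03],[0,0,0]],"delta_rot":[[0,0,0],[0,0,0]]}'
python3 -m inch '{"travel":[[0,0,-0.03],[0,0,0]],"delta_rot":[[0,0,0],[0,0,0]]}'
python3 -m inch '{"travel":[[0,0,-0.02],[0,0,0]],"delta_rot":[[0,0,0],[0,0,0]]}'
```

```text
t: 33.7
tcp_pos: [0.4587, -0.2532, 0.041]
eef_rot: [-0.0, 0.634, 0.774, -0.0]
wrist_force: [-0.5, 0.3, -0.2]
gripper_width: -0.0
grasp_force: 0.0
t: 33.95
tcp_pos: [0.4587, -0.2532, 0.0403]
eef_rot: [-0.0, 0.634, 0.774, -0.0]
wrist_force: [0.4, 0.1, 0.3]
gripper_width: 0.0
grasp_force: 0.0
t: 34.2
tcp_pos: [0.4588, -0.2532, 0.04]
eef_rot: [-0.0, 0.634, 0.774, -0.0]
wrist_force: [-1.3, 0.5, 3.5]
gripper_width: 0.0
grasp_force: 1.8
```

```bash
python3 -m inch '{"travel":[[0,0,-0.02],[0,0,0]],"delta_rot":[[0,0,0],[0,0,0]]}'
python3 -m inch '{"travel":[[0,0,-0.02],[0,0,0]],"delta_rot":[[0,0,0],[0,0,0]]}'
```

```text
t: 34.45
tcp_pos: [0.4588, -0.2533, 0.04]
eef_rot: [-0.0, 0.634, 0.774, -0.0]
wrist_force: [-3.2, 2.2, 8.7]
gripper_width: 0.0
grasp_force: 4.5
t: 34.7
tcp_pos: [0.4588, -0.2533, 0.0399]
eef_rot: [0.0, 0.634, 0.774, -0.0]
wrist_force: [-4.6, 3.9, 14.0]
gripper_width: -0.001
grasp_force: 7.0
```

The display is bottomed at glass height 0.040 m, so it is flush. I retract, check and hand in.

```bash
python3 -m inch '{"travel":[[0,0,0.1],[0,0,0.5],[0,0,1],[0,0,1],[0,0,1],[0,0,1],[0,0,0.5],[0,0,0],[0,0,0]],"delta_rot":[[0,0,0],[0,0,0],[0,0,0],[0,0,0],[0,0,0],[0,0,0],[0,0,0],[0,0,0],[0,0,0]]}'
python3 - <<'E'
from h import *
st(); w=cam("wrist")
for n in ["wrist","side"]:
    cam(n); print(n,[np.round(q["xyz"],3).tolist() for q in mark_of(n,"display_center") if q["xyz"][1]<-.1])
print(order.close_job())
E
```

```text
t: 35.83
tcp_pos: [0.4584, -0.2529, 0.1654]
eef_rot: [-0.001, 0.634, 0.774, -0.0]
wrist_force: [-0.4, 0.7, -0.9]
gripper_width: 0.001
grasp_force: 0.0
t 35.83 tcp [ 0.4584 -0.2529  0.1654] yaw_y 11.34 z [-0.002  0.001 -1.   ] F [-0.4  0.7 -0.9] w 0.001 g 0.0
wrist [[0.462, -0.254, 0.041], [0.455, -0.207, 0.04]]
side [[0.46, -0.252, 0.034]]
the job is handed in; nothing more can be done
None
```

The display is in the housing, glass up, and by touch its glass is flush with the corner tops (0.040 m). It was laid on the rest, let go and retaken by its long edges on the way, and the job was handed in at about 36 s with the gripper clear.

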